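# Lock the T-foot stud into the slotted fixture base

## Robot

A 6-joint arm with a two-finger parallel gripper is mounted at the origin on a cart in front of the work surface, level with it; the furniture and walls round the work are solid. World frame = base frame: x ahead of the robot, y to its left, z up, the work surface at z = 0. Lengths are in mm, angles in degrees, forces in N, time in s.
With the tool pointing down it reaches from about 300 to 850 mm from the base axis. Payload 4.2 kg.
Tool frame: the origin (TCP) lies at the very end of the fingers, on their centre line; the grasp point (between the pads) lies 19 mm behind it; z points along the fingers, y is the line along which they close (so a half turn about z gives the same grasp; the last joint's range is limited). The gripper opens to 91 mm and grips with 3 to 60 N. Pads are 32 mm wide; open, the fingers measure 118 mm over their backs; the gripper's body (76 mm by 178 mm) begins 60 mm behind the grasp point.
Start: joints at [-77.063, 18.312, 89.639, -0, 72.044, -1.146], TCP at [139.918, -557.733, 213.976] pointing down, gripper open.
Joint ranges: [-177.97, 177.97], [-48.28, 115.42], [12.27, 149.76], [-77.06, 257.06], [2.81, 150.46], [-146.56, 146.56]. Speed limits (degrees/s): [147.25, 147.25, 180, 180, 180, 180].

## Interface

Orientations are given as [roll, pitch, yaw] about the fixed x, y, z axes, in that order (R = Rz(yaw) Ry(pitch) Rx(roll)).
In Python, from workcell import env, eyes gives the robot as it stands.
- The arm moves only by the tool send_rows, never from a script. Its argument "targets" is text: rows parted by semicolons, each of 7 numbers parted by spaces: the shift along the tool's x, y, z in m, then the turn, a rotation vector about the tool's x, y, z in degrees, then the opening in per cent of the stroke, from 0 (shut) to 100 (fully open). A call has 1 to 12 rows; each row is the pose to reach, as a shift and turn from the pose commanded when the call began, along the tool's axes at that moment; what a row does not reach only later rows make up. A row lasts 1/12 s, in which the tool goes at most 41.7 mm and 7.16 degrees, less where a joint would pass 70% of its speed; a pose out of reach is approached as far as the arm can. A call with a gripper value outside its range is refused whole. The fingers move at their own pace and stop on an object; "grip_force" is the grip in N (left out, the last holds). Time passes only in rows, so rows that repeat a pose let the fingers close. It gives the time, the measured TCP pose, the force, the opening and the grip force at its end, in the units of the state.
- env.state(): the state, without advancing time (a new reading comes with each control period).
- eyes.grab_frame(name): name is "scene" or "top" or "wrist"; returns a dict with "image" (400x640x3 uint8, blue, green, red), "fovy" (degrees; the focal length in pixels is half the picture's height over the tangent of half this angle, whatever the lens; pixels are square), "cx", "cy" (the principal point, pixels), "eye" and "attitude" of the camera in the world. Camera axes: x right, y up, looking along -z (the intrinsics and any distortion apply to the point x, -y, -z); pixel columns grow to the right and rows downward; lengths in mm; the calibration is good to about 2 mm. A picture is of the moment at which its call begins. There is no depth.
- env.job_done(): hands the job in; it is judged then, once.
The state is a dict: "time_s": time; "qpos": joint angles; "qvel": joint speeds; "effort": joint torques, N m; "ee_pos": TCP position; "ee_rot": TCP orientation; "force": force on the tool from outside, world axes, zero at the start; "torque": the same for the moment, N m; "gripper_width": finger opening in mm; "gripper_force": force on a finger pad.
Only numpy, scipy, OpenCV 4.12 (cv2) and the standard library are available. Lean on these libraries where they do the work, as an engineer would, in place of code of your own. Each camera call takes 0.05 s, during which the arm holds its last target. There are 200 camera calls.

## Task

Two winged hold-down studs stand on the bench. Take the one with the long straight crossbar foot, pass its foot down through the slot of the steel fixture base, then give it a quarter turn so that the bar lies square across the slot under the lips; let go of it standing upright with its collar flat on the top plate. Leave the round-footed stud standing where it is.

Things in the scene. Friction and masses are not known exactly. Their poses are not given: they have to be found in the camera images.
- t_stud: Loose T-foot stud, 0.3 kg, upright, 78 mm tall. Origin: centre of underside, z up. Foot bar 76 (x) x 18 (y) mm, z 0-12; shank dia 18, z 12-32; steel collar dia 58, z 32-38 (foot ends show beyond it from above); neck dia 22, z 38-42; black wing grip 56 (x, parallel to foot) x 14 (y) mm, z 42-78. Grip the wing across its 14 mm, about 62 mm above the underside.
- round_stud: The other stud: same collar, wing and height, but its foot is a round disc 52 mm in diameter and 12 mm high, hidden under the collar from above; it does not fit the slot. Origin at the centre of its underside, wing along x. The two studs can stand in either place.
- fixture_base: Fixed steel channel 180 (x) x 124 (y) x 40 mm high, small ears at its long sides. Origin: centre of underside, on the bench. Top plate z 30-40 has one central slot, ends closed, 120 (x) x 36 (y) mm; hollow below, 104 mm wide, so the foot can turn there. Collar on plate: foot underside 8 mm above bench, 10 mm free over the foot, so turn with collar 0-8 mm up, either way. Only friction resists.

How it is judged:
By the outcome, as a careful person would: the job done as asked, in the order asked, and still so for the second after the job is handed in, with the robot touching nothing.
It also fails if it takes over 40 s, if anything falls off the work surface, if the arm or the gripper's body presses on something with over 40 N, if the wrist force passes 120 N, or if a joint passes its speed limit or range.

## Working session

There is one attempt and no reset: what is moved stays moved. The work goes in short steps, Python scripts to look and compute and a tool call to move; the robot and the scene stay as the last step left them, time stands still between calls to the robot, and variables do not carry over. Pictures are saved under pics/ and viewed, at most 10 in all, crops included, and the job is handed in when it is done.

Besides the shell and the picture viewer there is one more tool, called after "Emit:" as name(argument=value, ...) on one line, values as JSON. send_rows: Moves the arm, as the interface text tells. Its arguments: {"type":"object","properties":{"targets":{"type":"string"},"grip_force":{"type":"number"}},"required":["targets"]}

```bash
mkdir -p pics; python3 - <<'E'
from workcell import env, eyes
import cv2
print(env.state())
for n in("scene","top","wrist"):
    f=eyes.grab_frame(n); cv2.imwrite(f"pics/{n}0.png",f["image"]); print(n,{k:v for k,v in f.items() if k!="image"})
E
```

```text
{'time_s': 0.0, 'qpos': array([-7.70619278e+01,  1.83547302e+01,  8.97063421e+01, -1.94905760e-03,
        7.20411381e+01, -1.14470085e+00]), 'qvel': array([-0.09024823, -0.11759298,  0.01763949, -0.05220192,  0.10948323,
       -0.08891777]), 'effort': array([-6.67178429e-04, -4.12465632e+01, -2.31973135e+01,  7.28462194e-02,
        4.56349051e-02, -1.46158372e-04]), 'ee_pos': array([ 139.80407345, -557.24392389,  213.08972113]), 'ee_rot': array([-1.79897773e+02, -1.89253959e-04,  1.40833755e+01]), 'force': array([-0.03307289, -0.09762089,  0.87642326]), 'torque': array([0.03579792, 0.00591711, 0.02520818]), 'gripper_force': 0.0, 'gripper_width': 91.33419967508894}
scene {'fovy': 55.65060557834971, 'cx': 321.7960473108703, 'cy': 205.9460308309886, 'eye': array([242.10189026, 640.96934053, 567.80939976]), 'attitude': array([  52.04518238,   -1.13868993, -155.27846706])}
top {'fovy': 49.5345649136542, 'cx': 312.71681880283944, 'cy': 212.41254168881088, 'eye': array([397.50592752,  36.83552677, 914.49586474]), 'attitude': array([  8.70190327,  -1.17508453, -91.51639957])}
wrist {'fovy': 58.89279533017251, 'cx': 320.40666491407603, 'cy': 196.2017626087842, 'eye': array([ 209.36028077, -540.23919018,  384.06715065]), 'attitude': array([-1.47896960e+01,  5.71069776e-02, -7.59504224e+01])}
```

View pics/top0.png

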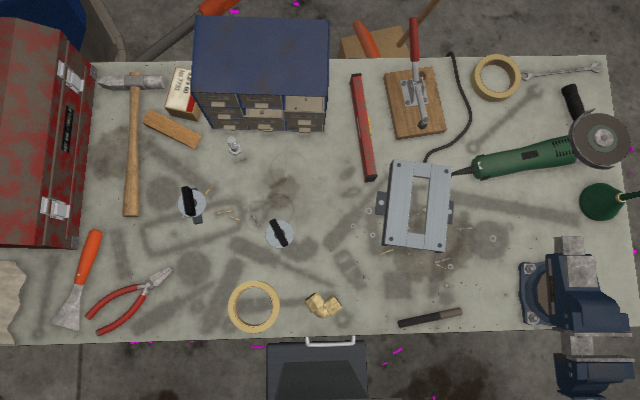

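View pics/scene0.png

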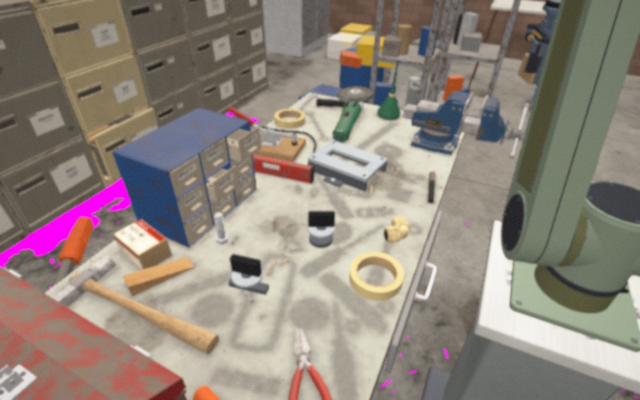

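```bash
cat > h.py <<'E'
import numpy as np, cv2
from scipy.spatial.transform import Rotation as Ro
from workcell import env, eyes
def ray(f,uv,z):
    uv=np.atleast_2d(uv).astype(float); F=200/np.tan(np.radians(f["fovy"]/2))
    d=np.c_[(uv[:,0]-f["cx"])/F,-(uv[:,1]-f["cy"])/F,-np.ones(len(uv))]
    d=d@Ro.from_euler("xyz",f["attitude"],degrees=True).as_matrix().T
    return f["eye"]+d*((z-f["eye"][2])/d[:,2])[:,None]
def proj(f,p):
    F=200/np.tan(np.radians(f["fovy"]/2))
    c=(np.atleast_2d(p)-f["eye"])@Ro.from_euler("xyz",f["attitude"],degrees=True).as_matrix()
    return np.c_[f["cx"]+F*c[:,0]/-c[:,2], f["cy"]-F*c[:,1]/-c[:,2]]
E
python3 - <<'E'
from h import *
f=eyes.grab_frame("top"); im=f["image"]
# wing
for (x0,y0,x1,y1) in((165,175,215,235),(255,205,305,260)):
    m=(im[y0:y1,x0:x1].max(2)<45).astype('uint8'); c=max(cv2.findContours(m,0,1)[0],key=cv2.contourArea)+[x0,y0]
    r=cv2.minAreaRect(c); b=cv2.boxPoints(r); print(r); print(ray(f,b,78).round(1)[:,:2].tolist(), ray(f,[r[0]],70).round(1))
a=cv2.resize(im[170:240,160:240],None,fx=5,fy=5,interpolation=2)
b=cv2.resize(im[150:260,370:465],None,fx=4,fy=4,interpolation=2)
o=np.zeros((440,780,3),'uint8'); o[:350,:400]=a; o[:440,400:780]=b; cv2.imwrite("pics/crop.png",o)
E
```

```text
((188.4729766845703, 200.83782958984375), (29.756216049194336, 9.86393928527832), 80.53767395019531)
[[581.4, 272.5], [584.3, 253.6], [525.9, 243.3], [523.1, 262.0]] [[555.  259.9  70. ]]
((278.5000305175781, 232.50003051757812), (29.06888198852539, 6.708203315734863), 63.43495178222656)
[[510.2, 101.7], [515.8, 89.9], [464.6, 65.6], [459.1, 77.2]] [[488.1  84.   70. ]]
```

View pics/crop.png

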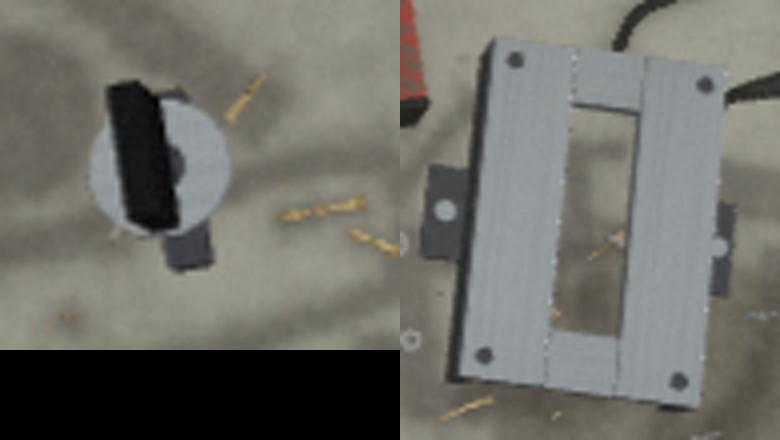

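The left crop shows the T stud: collar centre at about (160,167), dark foot ends at (175,95) and (190,255). The right crop shows the fixture with the slot corners at (573,105), (637,112), (620,338), (553,330).

```bash
python3 - <<'E'
from h import *
f=eyes.grab_frame("top"); im=f["image"]
print("collar",ray(f,[[160+160/5,170+167/5]],38).round(1))
s=np.array([[573,105],[637,112],[620,338],[553,330]],float); s=np.c_[(s[:,0]-400)/4+370,s[:,1]/4+150]
w=ray(f,s,40)[:,:2]; print("slot",w.round(1).tolist(),w.mean(0)); d=(w[0]+w[1]-w[2]-w[3])/2; e=(w[1]+w[2]-w[0]-w[3])/2
print(np.linalg.norm(d),np.linalg.norm(e),"yaw",np.degrees(np.arctan2(d[1],d[0])))
s=np.array([[493,38],[728,68],[697,408],[462,380]],float); s=np.c_[(s[:,0]-400)/4+370,s[:,1]/4+150]
w=ray(f,s,40)[:,:2]; print("plate",w.round(1).tolist(),w.mean(0)); d=(w[0]+w[1]-w[2]-w[3])/2
print("yaw",np.degrees(np.arctan2(d[1],d[0])))
# foot dark ends
s=np.array([[175,93],[190,255]],float)/5+[160,170]
print("foot",ray(f,s,12).round(1))
# wing top view scene
g=eyes.grab_frame("scene"); gi=g["image"]
m=(gi[245:285,220:275].max(2)<50).astype('uint8'); c=max(cv2.findContours(m,0,1)[0],key=cv2.contourArea)+[220,245]
print(cv2.boundingRect(c), proj(g,[[554,256,60]]))
E
```

```text
collar [[555.5 261.1  38. ]]
slot [[602.0, -195.5], [597.5, -228.7], [480.0, -212.1], [485.0, -178.1]] [ 541.12477886 -203.58743549]
118.48611912598783 33.923546373225825 yaw -8.277193268130334
plate [[638.7, -155.8], [620.0, -278.1], [443.5, -248.9], [460.7, -130.3]] [ 540.72656929 -203.25503314]
yaw -8.768463134029135
foot [[591.8 262.   12. ]
 [522.6 254.8  12. ]]
(232, 256, 28, 19) [[249.02597903 262.62691264]]
```

```bash
cat >> h.py <<'E'
def go(p,yaw,s=None):
    s=s or env.state(); R=Ro.from_euler("xyz",s["ee_rot"],degrees=True)
    T=Ro.from_euler("xyz",[180,0,yaw],degrees=True)
    print(s["time_s"],s["ee_pos"].round(1),s["ee_rot"].round(2),"go",(R.inv().apply(np.array(p)-s["ee_pos"])/1000).round(4),(R.inv()*T).as_rotvec(degrees=True).round(2))
E
python3 -c "
from h import *
go([550,258,200],9)"
```

```text
0.3 [ 139.9 -557.6  213.7] [-179.97   -0.     14.09] go [ 0.5963 -0.6912  0.014 ] [-0.03  0.    5.09]
```

Emit:
send_rows(targets="0.596 -0.691 0.014 0 0 5 70;0.596 -0.691 0.014 0 0 5 70;0.596 -0.691 0.014 0 0 5 70;0.596 -0.691 0.014 0 0 5 70;0.596 -0.691 0.014 0 0 5 70;0.596 -0.691 0.014 0 0 5 70;0.596 -0.691 0.014 0 0 5 70;0.596 -0.691 0.014 0 0 5 70;0.596 -0.691 0.014 0 0 5 70;0.596 -0.691 0.014 0 0 5 70;0.596 -0.691 0.014 0 0 5 70;0.596 -0.691 0.014 0 0 5 70")

```text
time_s: 1.3
ee_pos: [364.9, -109.1, 206.6]
ee_rot: [180.0, -0.1, 9.1]
force: [0.3, -0.8, -0.1]
gripper_width: 63.5
gripper_force: 0.0
```

```bash
python3 -c "
from h import *
go([550,258,200],9)"
```

```text
1.3 [ 364.9 -109.1  206.6] [ 1.7996e+02 -6.0000e-02  9.0700e+00] go [ 0.2407 -0.3334  0.0066] [ 0.04 -0.06  0.07]
```

Emit:
send_rows(targets="0.241 -0.333 0.007 0 0 0 70;0.241 -0.333 0.007 0 0 0 70;0.241 -0.333 0.007 0 0 0 70;0.241 -0.333 0.007 0 0 0 70;0.241 -0.333 0.007 0 0 0 70;0.241 -0.333 0.007 0 0 0 70;0.241 -0.333 0.007 0 0 0 70;0.241 -0.333 0.007 0 0 0 70;0.241 -0.333 0.007 0 0 0 70;0.241 -0.333 0.007 0 0 0 70;0.241 -0.333 0.007 0 0 0 70;0.241 -0.333 0.007 0 0 0 70")

```text
time_s: 2.3
ee_pos: [550.0, 257.2, 198.2]
ee_rot: [180.0, 0.1, 9.2]
force: [-0.3, -0.7, 0.5]
gripper_width: 63.6
gripper_force: 0.0
```

```bash
python3 - <<'E'
from h import *
f=eyes.grab_frame("wrist"); cv2.imwrite("pics/w1.png",f["image"]); print(proj(f,[[555,260,78],[555,260,38],[591,266,12],[519,254,12]]).round())
go([555,260,100],9)
E
```

```text
[[318. 184.]
 [318. 175.]
 [318. 133.]
 [318. 204.]]
2.35 [549.5 255.9 198.5] [1.7994e+02 1.0000e-01 9.1500e+00] go [ 0.0063 -0.0033  0.0985] [0.06 0.1  0.15]
```

View pics/w1.png

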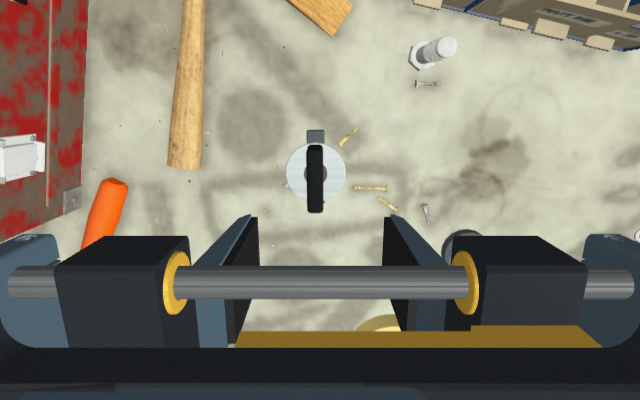

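The wing runs vertically at column ~315 (rows 145–212), collar centre is (316,172), and the foot's far end is at (316,136). This matches the prediction.

```bash
python3 - <<'E'
from h import *
f=eyes.grab_frame("wrist"); im=f["image"]
m=(im[130:225,295:338].max(2)<50).astype('uint8'); c=max(cv2.findContours(m,0,1)[0],key=cv2.contourArea)+[295,130]
r=cv2.minAreaRect(c); print(r,ray(f,cv2.boxPoints(r),78).round(1).tolist())
x,y,w,h=cv2.boundingRect(c)
for row in (150,175,200):
    q=np.where(m[row-130])[0]+295; print(row,q.min(),q.max())
hs=cv2.cvtColor(im,cv2.COLOR_BGR2HSV)
print(ray(f,[[316,172]],38),ray(f,[[316,130]],12))
go([555,260,43],9)
E
```

```text
((312.5, 177.0), (66.0, 15.0), 90.0) [[585.8, 274.1, 78.0], [587.7, 262.0, 78.0], [532.0, 253.0, 78.0], [529.9, 265.8, 78.0]]
150 305 319
175 305 320
200 306 320
[[556.4835908  260.79742142  38.        ]] [[593.37371119 266.8711098   12.        ]]
2.4 [549.3 255.1 198.9] [1.7995e+02 8.0000e-02 9.0900e+00] go [ 0.0066 -0.0041  0.1559] [0.05 0.08 0.09]
```

Emit:
send_rows(targets="0.008 -0.0055 0.03 0 0 0 70;0.008 -0.0055 0.065 0 0 0 70;0.008 -0.0055 0.1 0 0 0 70;0.008 -0.0055 0.13 0 0 0 70;0.008 -0.0055 0.15 0 0 0 70;0.008 -0.0055 0.156 0 0 0 70;0.008 -0.0055 0.156 0 0 0 70")

```text
time_s: 2.98
ee_pos: [555.7, 260.8, 42.2]
ee_rot: [179.9, 0.2, 9.0]
force: [0.4, -0.2, 0.5]
gripper_width: 63.8
gripper_force: 0.0
```

```bash
python3 - <<'E'
from h import *
f=eyes.grab_frame("wrist"); cv2.imwrite("pics/w2.png",f["image"])
go([556.5,261.5,43],9)
E
```

```text
3.0333 [557.  261.6  43.8] [179.99  -0.     9.02] go [-0.0005 -0.      0.0008] [ 0.01 -0.    0.02]
```

View pics/w2.png

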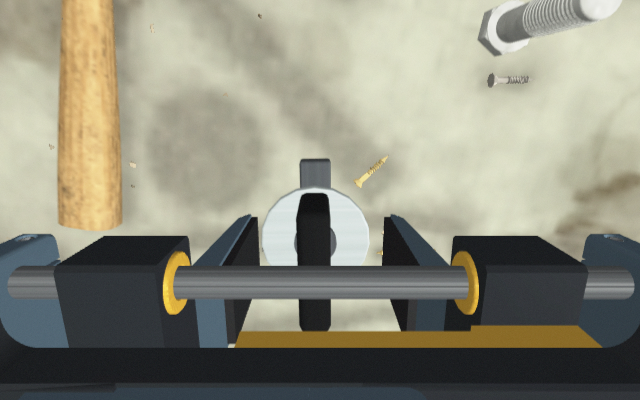

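Wing at column 314 against the finger midline at 320, so about 2.5 mm off to +y. I'll shift and close.

Emit:
send_rows(targets="0 -0.0025 0 0 0 0 70;0 -0.0025 0 0 0 0 0;0 -0.0025 0 0 0 0 0;0 -0.0025 0 0 0 0 0;0 -0.0025 0 0 0 0 0;0 -0.0025 0 0 0 0 0;0 -0.0025 0 0 0 0 0;0 -0.0025 0 0 0 0 0;0 -0.0025 0 0 0 0 0;0 -0.0025 0 0 0 0 0", grip_force=40)

```text
time_s: 3.87
ee_pos: [556.5, 264.8, 43.1]
ee_rot: [180.0, 0.0, 9.1]
force: [0.2, -1.0, -0.1]
gripper_width: 13.7
gripper_force: 40.0
```

```bash
python3 -c "
from h import *
s=env.state(); print(s['gripper_width'],s['gripper_force'],s['force'])
go([541,-203.5,150],-8.5)"
```

```text
13.679476303924657 39.99795198440552 [ 0.20684359 -0.97882654 -0.07046193]
3.8667 [556.5 264.8  43.1] [1.7998e+02 1.0000e-02 9.0900e+00] go [-0.0893  0.46   -0.1067] [2.000e-02 1.000e-02 1.759e+01]
```

Emit:
send_rows(targets="0 0 -0.01 0 0 0 0;0 0 -0.035 0 0 0 0;0 0 -0.065 0 0 0 0;0 0.003 -0.09 0 0 0 0;-0.002 0.015 -0.105 0 0 0 0;-0.007 0.035 -0.107 0 0 2 0;-0.013 0.065 -0.107 0 0 4 0;-0.019 0.1 -0.107 0 0 6 0;-0.026 0.135 -0.107 0 0 8 0;-0.033 0.17 -0.107 0 0 10 0;-0.04 0.205 -0.107 0 0 12 0;-0.047 0.24 -0.107 0 0 14 0")

```text
time_s: 4.87
ee_pos: [547.3, 19.0, 150.6]
ee_rot: [180.0, 0.0, -5.0]
force: [0.6, -0.0, -2.4]
gripper_width: 13.9
gripper_force: 40.0
```

```bash
python3 -c "
from h import *
s=env.state(); print(s['gripper_width'],s['force'])
go([541,-203.5,150],-8.5)"
```

```text
13.858018955116302 [ 0.58866606 -0.03559841 -2.36466009]
4.8667 [547.3  19.  150.6] [ 1.8e+02  2.0e-02 -5.0e+00] go [0.0131 0.2222 0.0006] [0.   0.02 3.5 ]
```

Emit:
send_rows(targets="0.002 0.033 0 0 0 0.5 0;0.004 0.068 0 0 0 1 0;0.006 0.103 0 0 0 1.5 0;0.008 0.138 0 0 0 2 0;0.01 0.17 0 0 0 2.7 0;0.0117 0.196 0 0 0 3.2 0;0.0126 0.213 0 0 0 3.5 0;0.0131 0.2222 0 0 0 3.5 0;0.0131 0.2222 0 0 0 3.5 0;0.0131 0.2222 0 0 0 3.5 0")

```text
time_s: 5.7
ee_pos: [541.8, -201.4, 150.2]
ee_rot: [-179.9, 0.0, -8.5]
force: [0.2, -0.0, -3.0]
gripper_width: 14.0
gripper_force: 40.0
```

```bash
python3 - <<'E'
from h import *
f=eyes.grab_frame("wrist"); a=f["image"]; s=env.state(); print(s['gripper_width'],s['force'])
go([541,-203.5,100],-8.5); p=s["ee_pos"]; print(proj(f,p+[[0,0,-43]]))
cv2.imwrite("pics/w3.png",a)
g=eyes.grab_frame("top"); cv2.imwrite("pics/t3.png",cv2.resize(g["image"][130:280,340:500],None,fx=4,fy=4))
E
```

```text
13.971875469704871 [ 0.38012743  0.13127274 -3.83870101]
5.75 [ 541.9 -200.9  150.2] [-1.7995e+02  4.0000e-02 -8.3900e+00] go [-0.0004  0.0028  0.0502] [-0.05  0.04  0.11]
[[319.19826837 219.40806836]]
```

View pics/w3.png

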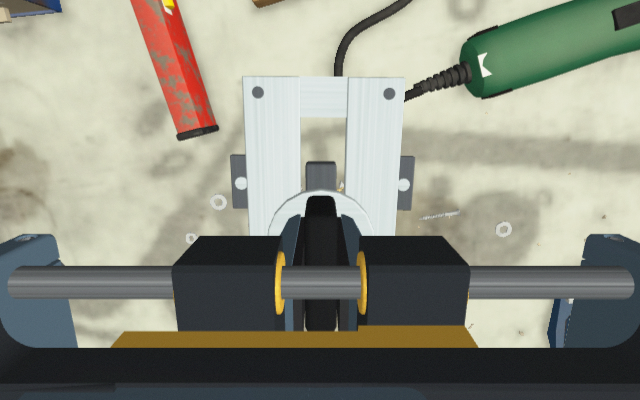

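Slot sides are at columns ~301 and ~347 with its far end at row 117. The plate's far edge is row 77 (columns 243–405), and the foot's far end spans columns 306–337 at row 161.

```bash
python3 - <<'E'
from h import *
f=eyes.grab_frame("wrist"); s=env.state(); p=s["ee_pos"]; y=s["ee_rot"][2]; print(p)
im=f["image"]
for r in(130,140,150): print(r,im[r,290:360:1].max(1).tolist())
R=Ro.from_euler("z",y,degrees=True).as_matrix()[:2,:2]
L=lambda q:((q[:,:2]-p[:2])@R).round(1).tolist()
print("slot",L(ray(f,[[301,118],[347,117],[301,160],[347,160]],40)),"plate",L(ray(f,[[243,77],[405,77]],40)))
print("foot",L(ray(f,[[306,161],[337,161]],p[2]-31)))
print("collar top",L(ray(f,[[321,191]],p[2]-5)))
E
```

```text
[ 542.03622931 -200.56394179  150.31364696]
130 [232, 232, 231, 232, 234, 233, 232, 231, 231, 233, 235, 213, 197, 199, 199, 199, 198, 189, 186, 182, 177, 175, 169, 171, 167, 166, 171, 168, 169, 169, 173, 171, 176, 176, 176, 174, 175, 173, 171, 173, 173, 173, 168, 168, 166, 165, 166, 165, 161, 163, 161, 164, 164, 165, 165, 167, 156, 133, 178, 228, 229, 229, 228, 230, 230, 231, 230, 229, 227, 225]
140 [233, 231, 231, 232, 236, 234, 233, 231, 231, 233, 235, 220, 174, 171, 169, 170, 168, 168, 170, 168, 169, 169, 166, 164, 166, 164, 162, 163, 164, 166, 163, 162, 167, 169, 171, 175, 179, 182, 187, 189, 191, 192, 194, 197, 197, 198, 198, 201, 205, 204, 202, 201, 203, 202, 203, 201, 163, 147, 197, 230, 229, 229, 229, 229, 230, 232, 231, 229, 225, 223]
150 [232, 231, 232, 233, 233, 233, 232, 232, 230, 234, 236, 225, 200, 204, 204, 204, 204, 202, 203, 202, 197, 188, 183, 175, 170, 167, 162, 157, 155, 158, 160, 158, 160, 162, 163, 165, 164, 172, 180, 187, 193, 195, 198, 200, 201, 204, 206, 208, 209, 209, 211, 210, 213, 213, 213, 209, 149, 160, 211, 229, 229, 229, 229, 229, 230, 231, 230, 228, 225, 223]
slot [[60.1, 14.7], [60.8, -21.0], [27.3, 15.2], [27.3, -21.6]] plate [[90.4, 57.9], [90.2, -64.1]]
foot [[39.3, 7.9], [39.2, -9.9]]
collar top [[28.0, -0.7]]
```

View pics/t3.png

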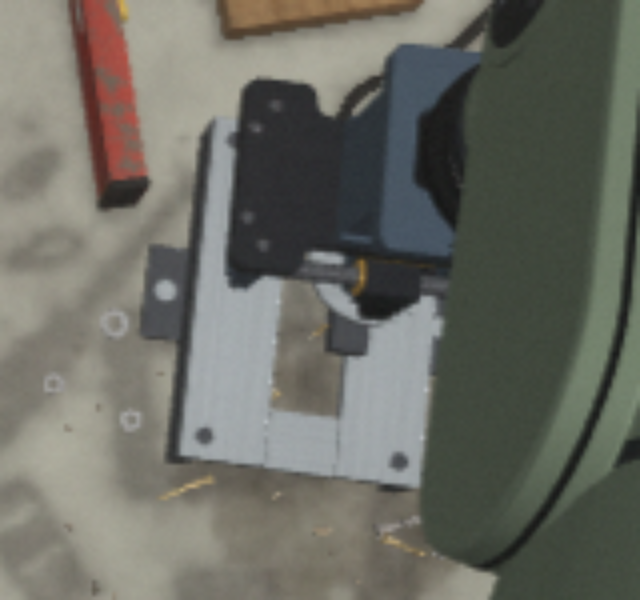

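Emit:
send_rows(targets="-0.0007 0.0021 0 0 0 0 0;-0.0007 0.0021 0.01 0 0 0 0;-0.0007 0.0021 0.025 0 0 0 0;-0.0007 0.0021 0.04 0 0 0 0;-0.0007 0.0021 0.055 0 0 0 0;-0.0007 0.0021 0.068 0 0 0 0;-0.0007 0.0021 0.08 0 0 0 0;-0.0007 0.0021 0.09 0 0 0 0;-0.0007 0.0021 0.095 0 0 0 0;-0.0007 0.0021 0.095 0 0 0 0;-0.0007 0.0021 0.095 0 0 0 0")

```text
time_s: 6.77
ee_pos: [541.2, -203.9, 55.2]
ee_rot: [180.0, -0.0, -8.4]
force: [0.3, -0.5, -2.4]
gripper_width: 13.6
gripper_force: 40.0
```

```bash
python3 - <<'E'
from h import *
s=env.state(); print(s['gripper_width'],s['force'],s['qpos'].round(1))
go([541.4,-202.7,55],81.5)
f=eyes.grab_frame("scene"); cv2.imwrite("pics/s4.png",cv2.resize(f["image"][100:230,250:450],None,fx=4,fy=4,interpolation=2))
E
```

```text
13.593219382950236 [ 0.34229578 -0.46274142 -2.43105402] [-21.8  26.7 101.5  -0.   51.8  76.6]
6.7667 [ 541.2 -203.9   55.2] [179.99  -0.    -8.41] go [ 0.     -0.0012  0.0002] [ 1.000e-02  0.000e+00 -8.991e+01]
```

View pics/s4.png

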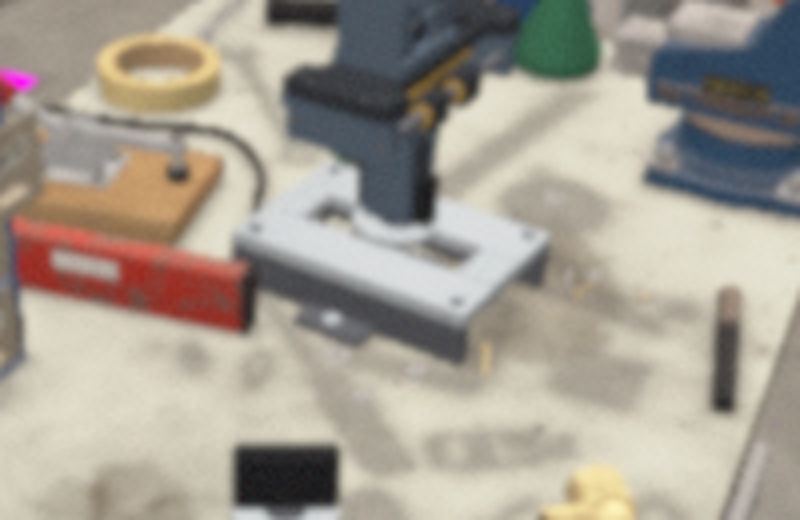

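The foot is in the slot, the collar is just above the plate and there is no contact force. Now the quarter turn.

Emit:
send_rows(targets="0 -0.001 0 0 0 -4 0;0 -0.001 0 0 0 -11 0;0 -0.001 0 0 0 -18 0;0 -0.001 0 0 0 -25 0;0 -0.001 0 0 0 -32 0;0 -0.001 0 0 0 -39 0;0 -0.001 0 0 0 -46 0;0 -0.001 0 0 0 -53 0;0 -0.001 0 0 0 -60 0;0 -0.001 0 0 0 -67 0;0 -0.001 0 0 0 -74 0;0 -0.001 0 0 0 -80 0")

```text
time_s: 7.82
ee_pos: [541.9, -203.2, 56.4]
ee_rot: [179.9, 0.0, 71.9]
force: [-0.3, 0.5, -2.7]
gripper_width: 13.5
gripper_force: 40.0
```

```bash
python3 -c "
from h import *
s=env.state(); print(s['gripper_width'],s['force'],s['torque'])
go([541.4,-202.7,51.5],81.5)"
```

```text
13.529605693973908 [-0.30660564  0.53531108 -2.7111146 ] [ 0.01744388 -0.14978362  0.01923395]
7.8167 [ 541.9 -203.2   56.4] [1.7987e+02 1.0000e-02 7.1910e+01] go [ 0.0004 -0.0007  0.0049] [ 0.13  0.02 -9.59]
```

Emit:
send_rows(targets="0 0 0 0 0 -5 0;0 0 0 0 0 -9.7 0;0 0 0 0 0 -9.7 0;0 0 0.0015 0 0 -9.7 0;0 0 0.003 0 0 -9.7 0;0 0 0.004 0 0 -9.7 0;0 0 0.004 0 0 -9.7 0;0 0 0.004 0 0 -9.7 0")

```text
time_s: 8.48
ee_pos: [541.2, -202.9, 51.2]
ee_rot: [-180.0, 0.0, 81.3]
force: [-0.0, -0.0, -3.2]
gripper_width: 13.8
gripper_force: 40.0
```

Force still shows the full weight, so I'll lower in small steps until contact.

Emit:
send_rows(targets="0 0 0.0007 0 0 0 0;0 0 0.0007 0 0 0 0;0 0 0.0007 0 0 0 0")

```text
time_s: 8.73
ee_pos: [541.2, -203.0, 51.1]
ee_rot: [180.0, 0.0, 81.3]
force: [-1.7, 0.8, 3.6]
gripper_width: 13.9
gripper_force: 40.0
```

Contact. Release.

Emit:
send_rows(targets="0 0 0 0 0 0 20;0 0 0 0 0 0 30;0 0 0 0 0 0 50;0 0 0 0 0 0 60;0 0 0 0 0 0 60;0 0 0 0 0 0 60")

```text
time_s: 9.23
ee_pos: [541.2, -203.0, 50.5]
ee_rot: [180.0, 0.0, 81.3]
force: [0.2, 0.1, -0.3]
gripper_width: 48.8
gripper_force: 0.0
```

Emit:
send_rows(targets="0 0 -0.01 0 0 0 60;0 0 -0.03 0 0 0 60;0 0 -0.06 0 0 0 60;0 0 -0.09 0 0 0 60;0 0 -0.12 0 0 0 60;0 0 -0.15 0 0 0 60;0 0 -0.15 0 0 0 60;0 0 -0.15 0 0 0 60;0 0 -0.15 0 0 0 60;0 0 -0.15 0 0 0 60")

```text
time_s: 10.07
ee_pos: [540.3, -202.6, 199.4]
ee_rot: [-179.9, -0.0, 81.3]
force: [0.6, -0.3, -0.3]
gripper_width: 55.0
gripper_force: 0.0
```

```bash
python3 - <<'E'
from h import *
s=env.state(); print(s['gripper_width'],s['force'],s['ee_pos'])
f=eyes.grab_frame("wrist"); cv2.imwrite("pics/w5.png",f["image"])
g=eyes.grab_frame("scene"); cv2.imwrite("pics/s5.png",cv2.resize(g["image"][100:260,250:450],None,fx=3.5,fy=3.5,interpolation=2))
E
```

```text
55.01386384604574 [ 0.58325261 -0.30073357 -0.30349459] [ 540.32634254 -202.61972873  199.41186457]
```

View pics/w5.png

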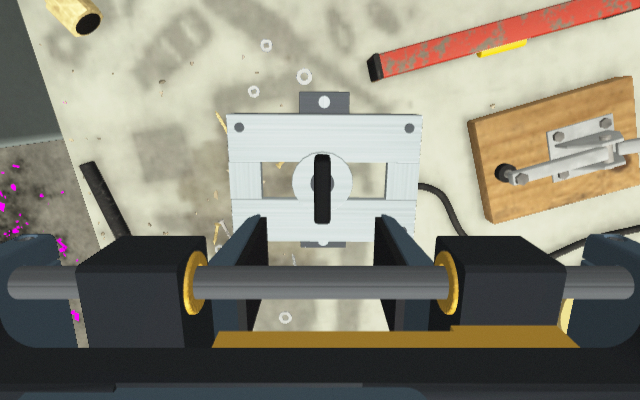

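View pics/s5.png

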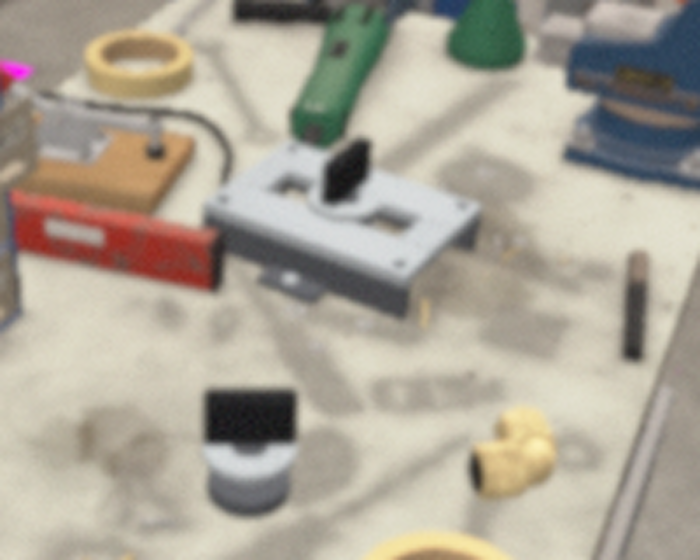

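The stud is upright at (322,185) with its collar flat on the plate and its wing square across the slot. The round stud hasn't moved, and the gripper is clear.

```bash
python3 -c "
from workcell import env
print(env.job_done())"
```

```text
the job is handed in; nothing more can be done
None
```

The T-foot stud stands upright in the fixture slot, collar flat on the top plate and turned a quarter turn so its bar is square across the slot; the round-footed stud wasn't touched, and I handed the job in at about 10 s.

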